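# Lock the tool cup into its bench bracket and stand the chisel in it

### The arm

A 6-joint arm with a two-finger parallel gripper is mounted at the origin on the work surface. World frame = base frame: x ahead of the robot, y to its left, z up, the work surface at z = 0. Lengths are in m, angles in degrees, forces in N, time in s.
With the tool pointing down it reaches from about 0.3 to 0.75 m from the base axis. Payload 8.5 kg.
Tool frame: the origin (TCP) lies midway between the tips of the shut fingers; the grasp point (between the pads) lies 19 mm behind it; z points along the fingers, y is the line along which they close (so a half turn about z gives the same grasp; the last joint's range is limited). The gripper opens to 85 mm and grips with 20 to 120 N. Pads are 22 mm wide; open, the fingers measure 114 mm over their backs; the gripper's body (76 mm by 85 mm) begins 54 mm behind the grasp point. The pads swing forward as they close: fully open they stand 13 mm farther back than shut.
Start: joints at [57.966, 21.807, 74.336, -0, 83.858, -12.336], TCP at [0.185, 0.518, 0.231] pointing down, gripper open.
Joint ranges: [-178.18, 178.18], [-50.72, 133.34], [12.68, 142.11], [-81.47, 261.47], [9.98, 163.14], [-165.26, 165.26]. Speed limits (degrees/s): [136.94, 136.94, 180, 180, 180, 180].

### API

Orientations are given as a 3x3 rotation matrix whose columns are the frame's x, y, z axes.
In Python, from rig import env gives the robot as it stands. The module is installed in compiled form; this text tells all that it offers.
- The arm moves only by the tool jog_arm, never from a script. Its argument "targets" is a list of rows, each a list of 6 numbers: the shift along the tool's x, y, z in cm, then the turn, a rotation vector about the tool's x, y, z in degrees. A call has 1 to 8 rows; each row is the pose to reach, as a shift and turn from the pose commanded when the call began, along the tool's axes at that moment; what a row does not reach only later rows make up. A row lasts 1/12 s, in which the tool goes at most 41.7 mm and 7.16 degrees, less where a joint would pass 70% of its speed; a pose out of reach is approached as far as the arm can. A call with a gripper value outside its range is refused whole. "hand" is the opening, from 0 (shut) to 1 (fully open), set as the call begins (left out, the last holds). The fingers move at their own pace and stop on an object; "newtons" is the grip in N (left out, the last holds). Time passes only in rows, so rows that repeat a pose let the fingers close. It gives the time, the measured TCP pose, the force, the opening and the grip force at its end, in the units of the state.
- env.observe(): the state, without advancing time (a new reading comes with each control period).
- env.get_image(name): name is "scene" or "top" or "wrist"; returns a dict with "frame" (384x512x3 uint8, red, green, blue), "depth" (384x512 float32, m along the optical axis (not along the pixel's ray), 0 where there is no reading), "fovy" (degrees; the focal length in pixels is half the picture's height over the tangent of half this angle, whatever the lens; pixels are square), "cx", "cy" (the principal point, pixels), "k1" (the pictures are not rectified: a ray, as slopes to the right and down, at radius r is drawn at 1 + k1 r^2 times it, then the intrinsics apply), "cam_to_world" (4x4, takes a point from camera to world coordinates). Camera axes: x right, y down, z forward; pixel columns grow to the right and rows downward; lengths in m; the calibration is good to about 2 mm. A picture is of the moment at which its call begins.
- env.close_job(): hands the job in; it is judged then, once.
Trained networks look in the newest picture that a camera, given by its name, has taken for a name from the list of things; names that differ only in an ending like _2 or _b are one class to them, and where a whole thing is asked for, a point or a joint stands for the part that bears it (a point fixed in the world has none). Each returns a list of dicts, best first, with "score" (0 to 1); they miss things now and then, are a little off and sometimes report something else, mostly with a low value. They report only what shows in the picture. A call takes as long as a camera call.
- env.regions_of(camera, target): "pixels" (384x512 bool, what is visible of it) and "point" ([row, column] in pixels, amid what is visible of it).
The state is a dict: "time_s": time; "q": joint angles; "qvel": joint speeds; "joint_efforts": joint torques, N m; "position": TCP position; "tool_rot": TCP orientation; "ft_force": force on the tool from outside, world axes, zero at the start; "wrist_torque": the same for the moment, N m; "grip_width": finger opening in m; "gripper_force": force on a finger pad.
Only numpy, scipy, OpenCV 4.12 (cv2) and the standard library are available. Lean on these libraries where they do the work, as an engineer would, in place of code of your own. Each camera call takes 0.05 s, during which the arm holds its last target. There are 200 camera calls.

### The job

Push the tool cup's wooden foot along the bench into the steel bracket until it is fully home against the end stop, and only then swing the latch bar across behind the cup as far as it goes. Then take the plain steel chisel from the drilled block and stand it in the cup, tip down, lowering it to the cup's floor before letting go. Leave the wood-handled rasp in its hole and the spray can, the bottle and the stone offcut where they stand.

Things in the scene. Friction and masses are not known exactly. Their poses are not given: they have to be found in the camera images.
- bracket: dark steel bracket screwed to the bench. Origin on the bench below where the cup's axis is when home, z up, +x the way in (roughly to the robot's left; varies). Two rails along x (x -60 to +40 mm), inner faces at y +-48, 18 thick, 28 high, with lips over the foot's edges (6 mm, z 22 to 28, x -30 to +40). End stop face at x = +40
- mouth (a point): centre of the bracket's open mouth, on the bench at bracket x = -107 mm. Two flared guides, 24 mm high, narrow from about y +-70 here to y +-48 at x = -60
- holder: loose tool cup, 0.3 to 0.5 kg: upright aluminium cup, 52 mm outside and 44 inside diameter, on a flat plywood foot 115 long (x -75 to +40), 90 wide, 18 thick, lying on the bench. Origin: foot's underside on the cup's axis. Starts 160 to 200 mm short of home before the bracket's mouth, a little askew; fully home its frame coincides with the bracket's, with 3 mm play on each side
- foot_back (a point): middle of the foot's back edge, 9 mm above the bench, at holder x = -75 mm; free to push on, also when home (it then sticks out 15 mm behind the rails)
- cup_floor (a point): centre of the cup's inner floor, 22 mm above the foot's underside (the cup is 66 mm deep)
- cup_rim (a point): centre of the cup's mouth, 88 mm above the foot's underside
- latch (a joint): latch bar's angle about its upright pivot, rad: 0 swung fully aside, 2.17 closed (hard stop); starts 0 to 0.4. At 0 the bar points out of the mouth and outwards, bracket direction (-0.825, -0.565); it grows clockwise seen from above; closed it points along bracket +y, above the foot and 3 mm behind the cup. Stays where it is left; about 1 N at the knob moves it
- latch_hinge (a point): the latch bar's pivot axis, at bracket (-35, -58) mm, z 36. The steel bar is 116 mm long, 12 wide, z 30 to 42 mm above the bench (above rails and foot)
- latch_knob (a point): middle of the upright black knob on the bar, 95 mm from the pivot: a post of 14 mm diameter, z 42 to 74 mm above the bench; this point is at z 58
- rack: fixed drilled wooden block 150 x 60 x 50 mm high; origin under its centre, row of two holes along its x at x = -40 and +40 mm, 16 mm wide, 40 deep (floors 10 mm above the bench)
- chisel: plain round steel stone chisel, 14 mm diameter, 150 mm long, 0.11 to 0.22 kg, head of 18 mm diameter in its top 8 mm, no handle; tapered tip down; standing in one of the block's two holes (which one varies). Origin at the tip, z along the chisel to its head
- rasp: rasp with a pear-shaped pale wooden handle up to 28 mm thick, 135 mm long, in the block's other hole; bystander, to stay there. Origin at its lower tip
- can: spray can, 66 mm diameter, 170 mm high, bystander; origin under its centre
- glue: white plastic bottle, 52 mm diameter, 130 mm high, bystander; origin under its centre
- offcut: grey stone offcut 90 x 60 x 50 mm, bystander; origin under its centre

How it is judged:
By the outcome, as a careful person would: the job done as asked, in the order asked, and still so for the second after the job is handed in, with the robot touching nothing.
It also fails if it takes over 72 s, if anything falls off the work surface, if the arm or the gripper's body presses on something with over 40 N, if the wrist force passes 120 N, or if a joint passes its speed limit or range.

## Working session

There is one attempt and no reset: what is moved stays moved. The work goes in short steps, Python scripts to look and compute and a tool call to move; the robot and the scene stay as the last step left them, time stands still between calls to the robot, and variables do not carry over. Pictures are saved under pics/ and viewed, at most 10 in all, crops included, and the job is handed in when it is done.

Besides the shell and the picture viewer there is one more tool, called after "Call:" as a command line: name --pt "numbers of a row" for each row, then --argument value for the rest. jog_arm: Moves the arm, as the interface text tells. Its arguments: {"type":"object","properties":{"targets":{"type":"array","items":{"type":"array","items":{"type":"number"}}},"hand":{"type":"number"},"newtons":{"type":"number"}},"required":["targets"]}

```bash
mkdir -p pics
cat > h.py <<'E'
import numpy as np, cv2
from rig import env
def pts(im, mask=None):
    d=im["depth"]; h,w=d.shape; f=h/2/np.tan(np.radians(im["fovy"])/2)
    if mask is None: mask=np.ones_like(d,bool)
    r,c=np.nonzero(mask&(d>0))
    K=np.array([[f,0,im["cx"]],[0,f,im["cy"]],[0,0,1]])
    u=cv2.undistortPoints(np.stack([c,r],1).astype(np.float64)[:,None],K,np.array([im["k1"],0,0,0.]))[:,0]
    z=d[r,c]; P=np.c_[u*z[:,None],z]
    T=im["cam_to_world"]; return P@T[:3,:3].T+T[:3,3], np.stack([r,c],1)
def save(im,n): cv2.imwrite("pics/"+n+".png",cv2.cvtColor(im["frame"],cv2.COLOR_RGB2BGR))
E
python3 - <<'E'
from h import *
np.set_printoptions(precision=4,suppress=True)
o=env.observe(); print(o["time_s"],o["position"],o["tool_rot"],o["ft_force"],o["grip_width"])
ims={}
for n in ("scene","top"):
    im=env.get_image(n); ims[n]=im; save(im,n+"0"); np.savez("/tmp/"+n,**im)
    print(n,im["cam_to_world"][:3,3],im["fovy"],im["k1"])
    for t in ("bracket","holder","latch","latch_knob","rack","chisel","rasp","can","glue","offcut"):
        for r in env.regions_of(n,t)[:2]:
            p,_=pts(im,r["pixels"])
            if len(p): print(n,t,round(r["score"],2),r["point"],len(p),np.median(p,0),p.min(0),p.max(0))
cv2.imwrite("pics/both.png",cv2.resize(np.hstack([cv2.imread("pics/scene0.png"),cv2.imread("pics/top0.png")]),(800,300)))
E
```

```text
0.0 [0.1852 0.5175 0.2307] [[-0.9415  0.3371 -0.0008]
 [ 0.3371  0.9415 -0.0013]
 [ 0.0003 -0.0014 -1.    ]] [-0.2562 -0.0459  0.0199] 0.08524556054052088
scene [ 1.1164 -0.4184  1.1182] 50.58841406215444 -0.1014194305059819
scene holder 0.75 [200.1, 245.5] 909 [0.5429 0.0057 0.0193] [ 0.4801 -0.0559 -0.0015] [0.585  0.0664 0.0924]
scene latch 0.56 [200.9, 289.0] 173 [0.6372 0.1065 0.0422] [ 0.611   0.0465 -0.0047] [0.6622 0.1621 0.0782]
scene latch_knob 0.67 [200.7, 289.6] 169 [0.64   0.1006 0.0423] [ 0.6131  0.0465 -0.0021] [0.6622 0.1608 0.0782]
scene latch_knob 0.18 [273.0, 247.3] 959 [ 0.7744 -0.1703  0.1527] [ 0.6623 -0.1924 -0.0064] [ 0.7948 -0.0796  0.1748]
scene rack 0.73 [256.3, 166.3] 927 [ 0.5549 -0.3008  0.048 ] [ 0.4618 -0.3371 -0.0041] [ 0.6092 -0.251   0.0548]
scene rasp 0.71 [232.1, 150.4] 155 [ 0.4977 -0.3067  0.1198] [ 0.411  -0.3188  0.0002] [ 0.5042 -0.2936  0.1463]
scene rasp 0.71 [203.8, 288.0] 181 [0.64   0.097  0.0422] [ 0.6089  0.0463 -0.0027] [0.6622 0.1636 0.0782]
scene can 0.72 [273.7, 247.4] 931 [ 0.7765 -0.1696  0.1562] [ 0.6725 -0.1924 -0.0049] [ 0.794
[... 786 characters left out ...]
754  0.0512 -0.0064] [0.6654 0.2686 0.0761]
top rack 0.82 [221.9, 381.0] 1112 [ 0.5287 -0.284   0.049 ] [ 0.4462 -0.3442 -0.0046] [ 0.606  -0.2495  0.1191]
top chisel 0.45 [205.5, 390.0] 39 [ 0.5641 -0.2816  0.1543] [ 0.5587 -0.2902  0.0756] [ 0.5701 -0.2788  0.1646]
top rasp 0.62 [233.4, 391.0] 116 [ 0.4876 -0.2957  0.1348] [ 0.4748 -0.3131  0.0464] [ 0.4991 -0.288   0.1463]
top can 0.58 [137.6, 339.8] 753 [ 0.7438 -0.1492  0.1626] [ 0.7236 -0.2293 -0.0023] [ 0.7938 -0.1234  0.1765]
top glue 0.75 [173.0, 148.8] 396 [0.6357 0.391  0.0859] [ 0.6149  0.3754 -0.0062] [0.6837 0.4576 0.1332]
top offcut 0.64 [260.5, 138.6] 671 [0.3901 0.4112 0.0457] [ 0.3429  0.3745 -0.0024] [0.439  0.4559 0.0581]
```

View pics/both.png

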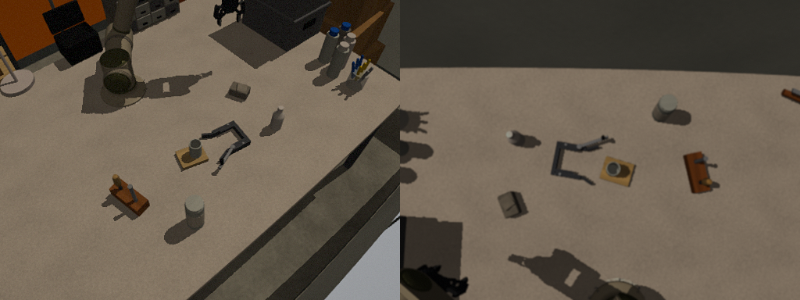

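Run:
```python
from h import *
np.set_printoptions(precision=4,suppress=True)
P=[]
for n in ("scene","top"):
    im=dict(np.load("/tmp/"+n+".npz")); im={k:(v if v.ndim else float(v)) for k,v in im.items()}
    p,rc=pts(im); P.append((n,p,im["frame"][rc[:,0],rc[:,1]]))
# height-coloured orthophoto 1mm/px from top
for n,p,c in P:
    def sel(x0,x1,y0,y1,z0,z1): 
        m=(p[:,0]>x0)&(p[:,0]<x1)&(p[:,1]>y0)&(p[:,1]<y1)&(p[:,2]>z0)&(p[:,2]<z1); return p[m]
    def rect(q,t):
        if len(q)<6: print(n,t,len(q)); return
        r=cv2.minAreaRect(q[:,:2].astype(np.float32)*1000); print(n,t,len(q),np.round(r[0],1),np.round(r[1],1),round(r[2],1),q.mean(0))
    rect(sel(.44,.62,-.08,.09,.013,.022),"foot")
    rect(sel(.44,.62,-.08,.09,.080,.095),"rim")
    rect(sel(.44,.70,.10,.32,.020,.030),"rails top")
    rect(sel(.55,.70,.03,.20,.036,.046),"bar")
    rect(sel(.55,.70,.03,.20,.066,.08),"knobtop")
    rect(sel(.42,.64,-.38,-.22,.044,.054),"rack")
    rect(sel(.53,.60,-.33,-.25,.145,.175),"chiselhead")
    rect(sel(.53,.60,-.33,-.25,.07,.14),"chiselshaft")
    rect(sel(.45,.53,-.35,-.25,.09,.15),"rasp")
    img=np.zeros((420,720,3),np.uint8) # cols: y 0.32..-0.4 ; rows x .72...30
    q=(p[:,1]<.34)&(p[:,1]>-.36)&(p[:,0]>.42)&(p[:,0]<.70)&(p[:,2]>-.02)
    S=np.zeros((600,800,3),np.uint8)
    m=(p[:,1]<.32)&(p[:,1]>-.08)&(p[:,0]>.42)&(p[:,0]<.70)
    pp=p[m];o=np.argsort(pp[:,2]);pp=pp[o]
    cm=cv2.applyColorMap(np.clip(pp[:,2]/.09*255,0,255).astype(np.uint8),cv2.COLORMAP_JET)[:,0]
    for a,b in zip(pp,cm): cv2.circle(S,(int((.32-a[1])*2000),int((.70-a[0])*2000)),2,b.tolist(),-1)
    cv2.imwrite("pics/ortho_"+n+".png",S)
```

```text
scene foot 548 [541.6  29. ] [162.4  97.2] 66.0 [ 0.535  -0.0027  0.0176]
scene rim 92 [532.9  25.4] [49.4 51.5] 79.3 [0.5354 0.0254 0.0861]
scene rails top 514 [560.2 175.8] [162.4 142.9] 80.5 [0.5621 0.2003 0.0263]
scene bar 123 [599.7  99.3] [108.9 122.5] 8.8 [0.6318 0.1067 0.0415]
scene knobtop 21 [605.9  53. ] [106.4  13.1] 14.9 [0.634  0.0596 0.0736]
scene rack 742 [ 530.7 -295.2] [152.7  60.7] 12.6 [ 0.5391 -0.2964  0.0489]
scene chiselhead 41 [ 569.2 -287. ] [17.1 16.2] 0.6 [ 0.5704 -0.2874  0.1577]
scene chiselshaft 61 [ 573.8 -288.4] [13.7  7.1] 79.9 [ 0.574  -0.2886  0.1063]
scene rasp 128 [ 493.5 -305.5] [23.  25.1] 35.3 [ 0.4974 -0.3062  0.1252]
top foot 902 [540.6  26.2] [153.  111.5] 73.5 [0.523  0.008  0.0179]
top rim 77 [530.6  28.6] [48.4 48.2] 1.3 [0.531  0.029  0.0874]
top rails top 698 [554.7 178.9] [160.8 147.6] 83.1 [0.5596 0.2021 0.0267]
top bar 153 [631.6 105.6] [ 17.  123.4] 18.6 [0.6299 0.1137 0.0418]
top knobtop 19 [600.6  54.8] [107.1  12.5] 14.1 [0.6421 0.0652 0.0731]
top rack 854 [ 526.  -294.2] [148.   62.5] 11.8 [ 0.5283 -0.2915  0.0495]
top chiselhead 31 [ 565.5 -286.4] [15.2 13.7] 89.5 [ 0.5653 -0.2853  0.1595]
top chiselshaft 31 [ 563.6 -283.6] [10.7  6.7] 27.3 [ 0.5637 -0.2826  0.1076]
top rasp 113 [ 487.7 -300.1] [24.7 22.8] 39.7 [ 0.4874 -0.2974  0.1302]
```

View pics/ortho_top.png

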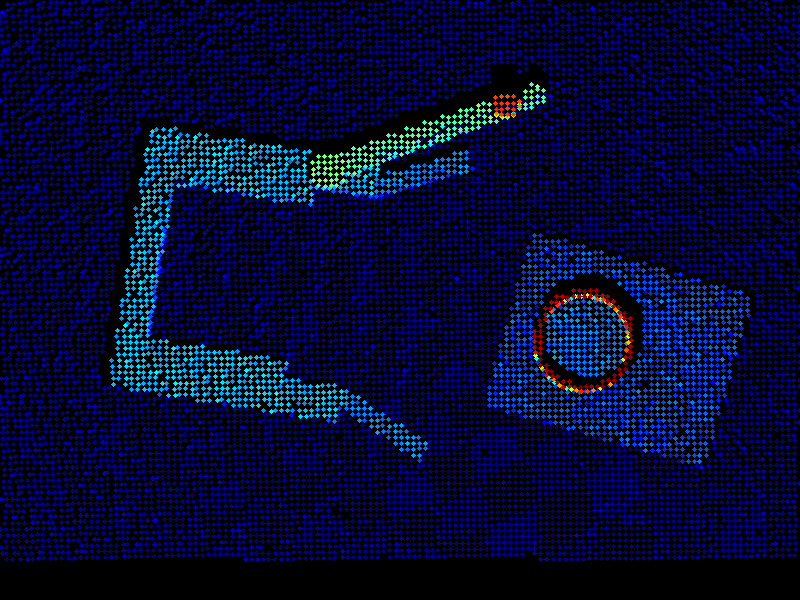

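The overview shows the bracket (mouth facing right) with the latch swung aside at ortho px (312,170)→(545,90) and its knob at (507,105). The holder's cup is at ortho px (588,343), the end stop face runs from (172,187) to (150,335), and the rack with chisel and rasp is far right. Next I fit models to get exact poses.

```bash
cat > fit.py <<'E'
from h import *
from scipy.optimize import minimize, least_squares
def sdf(p,b):  # signed distance to box (x0,x1,y0,y1), mm
    c=np.array([(b[0]+b[1])/2,(b[2]+b[3])/2]);h=np.array([(b[1]-b[0])/2,(b[3]-b[2])/2])
    q=abs(p-c)-h; return np.linalg.norm(np.maximum(q,0),axis=1)+np.minimum(q.max(1),0)
def loc(v,p):
    c,s=np.cos(v[2]),np.sin(v[2]); return (p-v[:2])@np.array([[c,-s],[s,c]])
def fit(boxes,hi,lo,v0):
    S=lambda p:np.min([sdf(p,b) for b in boxes],0)
    def cost(v):
        a=np.maximum(S(loc(v,hi)),0); b=np.maximum(-S(loc(v,lo)),0)
        return np.minimum(a,8).sum()+np.minimum(b,8).sum()
    best=min((minimize(cost,np.array(v0)+d,method="Nelder-Mead",options=dict(initial_simplex=np.array(v0)+d+np.array([[0,0,0],[6,0,0],[0,6,0],[0,0,.06]]),xatol=.02,fatol=.1)) for d in ([0,0,0],[3,-3,.03],[-3,3,-.03])),key=lambda r:r.fun)
    return best.x,best.fun/(len(hi)+1)
def near(p,c,r): return p[np.linalg.norm(p[:,:2]-c,axis=1)<r]
FOOT=[(-75,40,-45,45)]
def foot(p,v0):
    q=near(p*1000,np.array(v0[:2]),110)
    return fit(FOOT,q[(q[:,2]>12)&(q[:,2]<21),:2],q[q[:,2]<6,:2],v0)
E
python3 - <<'E'
from fit import *
np.set_printoptions(precision=3,suppress=True)
for n in ("scene","top"):
    im=dict(np.load("/tmp/"+n+".npz")); im={k:(v if v.ndim else float(v)) for k,v in im.items()}
    p,_=pts(im)
    v,f=foot(p,[530,27,np.radians(74)]); print(n,"holder",v[:2],np.degrees(v[2]),f)
    q=near(p*1000,np.array([555,185]),125)
    for st in (16,18,20):
        B=[(-60,40+st,48,66),(-60,40+st,-66,-48),(40,40+st,-66,66),(-30,40,42,66),(-30,40,-66,-42)]
        v0=[553,205,np.radians(82)]
        L=loc(v0,q[:,:2]); k=(L[:,0]>-58)&~((L[:,0]<-18)&(L[:,1]<-40)); qq=q[k]
        v,f=fit(B,qq[(qq[:,2]>21)&(qq[:,2]<31),:2],qq[qq[:,2]<6,:2],v0); print(n,"bracket",st,v[:2],np.degrees(v[2]),f)
    b=p[(p[:,0]>.60)&(p[:,0]<.68)&(p[:,1]>.03)&(p[:,1]<.2)&(p[:,2]>.062)]*1000; print("knob",b.min(0),b.max(0),b.mean(0))
    b=p[(p[:,0]>.60)&(p[:,0]<.68)&(p[:,1]>.03)&(p[:,1]<.2)&(p[:,2]>.037)&(p[:,2]<.046)]*1000
    print("bar line",cv2.fitLine(b[:,:2].astype(np.float32),cv2.DIST_HUBER,0,.01,.01).ravel())
E
```

```text
scene holder [532.874  29.537] 73.32644168214759 0.4816843897008933
scene bracket 16 [565.48  200.153] 80.90851897087215 0.7248376702919117
scene bracket 18 [565.48  200.152] 80.91618336305349 0.7217776480330269
scene bracket 20 [565.478 200.132] 80.89324606259486 0.7241904068477895
knob [645.34   58.638  63.313] [657.351  70.952  78.206] [652.633  64.655  72.199]
bar line [  0.348  -0.937 636.744 107.   ]
top holder [530.019  27.623] 73.76859587916992 0.0755701252994593
top bracket 16 [563.56 200.38] 81.09474455657883 0.11797141416756433
top bracket 18 [563.565 200.371] 81.08981820303184 0.11697429273167777
top bracket 20 [563.554 200.369] 81.08462392870271 0.11697724110480615
knob [642.571  60.366  67.829] [651.877  72.129  76.064] [647.163  66.876  73.078]
bar line [  0.335  -0.942 630.631 111.985]
```

```bash
cat > go.py <<'E'
import sys; from h import *
from scipy.spatial.transform import Rotation as R
np.set_printoptions(precision=2,suppress=True)
B=np.array([564.5,200.3]); A=81.0
def rot(a): a=np.radians(a); return np.array([[np.cos(a),-np.sin(a)],[np.sin(a),np.cos(a)]])
def b2w(x,y): return B+rot(A)@np.array([x,y])
def w2b(x,y): return rot(A).T@(np.array([x,y])-B)
def row(x,y,z,yaw):  # world mm, yaw of tool y axis deg
    o=env.observe(); M=np.array(o["tool_rot"]); p=np.array(o["position"])*1000
    a=np.radians(yaw); c,s=np.cos(a),np.sin(a); T=np.array([[-s,c,0],[c,s,0],[0,0,-1.]])
    T[:,0]=np.cross(T[:,1],T[:,2])
    return np.r_[M.T@(np.array([x,y,z])-p)/10, R.from_matrix(M.T@T).as_rotvec(degrees=True)]
def st():
    o=env.observe(); p=np.array(o["position"])*1000; M=np.array(o["tool_rot"])
    print("t",o["time_s"],"p",p,"b",w2b(*p[:2]),"yaw",np.degrees(np.arctan2(M[1,1],M[0,1])),"f",o["ft_force"],"w",o["grip_width"]*1000,"q",np.array(o["q"]))
E
python3 - <<'E'
from go import *
st(); print(row(498.5,-82.6,200,-16.5))
E
```

```text
t 1.1 p [185.37 517.8  231.3 ] b [254.29 424.13] yaw 70.30216497458377 f [-0.19  0.35  0.17] w 85.5695490696118 q [ 57.97  21.81  74.34   0.    83.86 -12.34]
[-49.72 -45.97   3.13  -0.     0.    86.8 ]
```

Call:
jog_arm --pt "-49.7 -46 3.1 0 0 86.8" --pt "-49.7 -46 3.1 0 0 86.8" --pt "-49.7 -46 3.1 0 0 86.8" --pt "-49.7 -46 3.1 0 0 86.8" --pt "-49.7 -46 3.1 0 0 86.8" --pt "-49.7 -46 3.1 0 0 86.8" --pt "-49.7 -46 3.1 0 0 86.8" --pt "-49.7 -46 3.1 0 0 86.8" --hand 0.5

```text
time_s: 1.77
position: [0.3396, 0.2207, 0.2162]
tool_rot: [[-0.219, 0.976, 0.001], [0.976, 0.219, 0.0], [0.0, 0.001, -1.0]]
ft_force: [2.0, 1.6, 0.6]
grip_width: 0.0427
gripper_force: 0.0
```

```bash
python3 -c "
from go import *
st(); print(row(498.5,-82.6,120,-16.5))"
```

```text
t 1.7667 p [339.61 220.66 216.25] b [-15.07 225.3 ] yaw 12.669441017704653 f [1.96 1.64 0.57] w 42.7214515914331 q [16.15  7.92 96.72 -0.   75.31  3.48]
[-33.07   8.84   9.63   0.04  -0.01  29.17]
```

Call:
jog_arm --pt "-33 8.8 9.6 0 0 29.2" --pt "-33 8.8 9.6 0 0 29.2" --pt "-33 8.8 9.6 0 0 29.2" --pt "-33 8.8 9.6 0 0 29.2" --pt "-33 8.8 9.6 0 0 29.2" --pt "-33 8.8 9.6 0 0 29.2" --pt "-33 8.8 9.6 0 0 29.2" --pt "-33 8.8 9.6 0 0 29.2"

```text
time_s: 2.43
position: [0.4902, -0.0631, 0.1254]
tool_rot: [[0.279, 0.96, 0.0], [0.96, -0.279, -0.0], [0.0, 0.0, -1.0]]
ft_force: [0.5, 0.1, 0.4]
grip_width: 0.0428
gripper_force: 0.0
```

```bash
python3 -c "
from go import *
st(); print(row(498.5,-82.6,4,-16.5))"
```

```text
t 2.4333 p [490.19 -63.14 125.4 ] b [-271.82   32.18] yaw -16.21762055134041 f [0.53 0.08 0.39] w 42.84950628924321 q [-21.09  22.64  92.64   0.    64.7   -4.88]
[-1.64  1.34 12.14  0.02 -0.    0.28]
```

Call:
jog_arm --pt "0 0 0 0 0 0" --pt "0 0 0 0 0 0" --pt "0 0 4 0 0 0" --pt "0 0 7 0 0 0" --pt "0 0 9 0 0 0" --pt "0 0 10 0 0 0" --pt "0 0 10 0 0 0" --pt "0 0 10 0 0 0"

```text
time_s: 3.1
position: [0.4894, -0.0602, 0.0263]
tool_rot: [[0.278, 0.961, -0.0], [0.961, -0.278, 0.0], [0.0, -0.0, -1.0]]
ft_force: [0.2, -0.2, -0.0]
grip_width: 0.043
gripper_force: 0.0
```

```bash
python3 -c "
from go import *
st(); print(row(498.5,-82.6,4,-16.5))"
```

```text
t 3.1 p [489.42 -60.22  26.3 ] b [-269.06   33.41] yaw -16.132587829895584 f [ 0.16 -0.16 -0.04] w 43.02335810813427 q [-20.8   31.21  99.14   0.    49.66  -4.67]
[-1.9   1.5   2.23 -0.02 -0.    0.37]
```

Call:
jog_arm --pt "-1.0 1.5 0 0 0 0.3" --pt "-1.0 1.5 0 0 0 0.3" --pt "-1.0 1.5 1.2 0 0 0.3" --pt "-1.0 1.5 2.2 0 0 0.3" --pt "-1.0 1.5 2.2 0 0 0.3"

```text
time_s: 3.52
position: [0.5003, -0.0741, 0.0031]
tool_rot: [[0.284, 0.959, -0.002], [0.959, -0.284, 0.001], [0.0, -0.002, -1.0]]
ft_force: [-0.3, 0.3, -0.4]
grip_width: 0.0425
gripper_force: 0.0
```

Run:
```python
from fit import *; import go; from go import *
st(); 
im=env.get_image("wrist"); save(im,"w1")
im=env.get_image("top"); p,_=pts(im); v,f=foot(p,[530,27.6,np.radians(73.7)]); print(v[:2],np.degrees(v[2]),f)
# plan: (bracket back x,y, tool yaw)
for bx,by,yw in ((-249,15.6,-7.5),(-200,9,-4),(-150,2,0),(-95,0,0)):
    h=rot(yw)@np.array([-11.,0]); P=b2w(bx+h[0],by+h[1]); print(bx,P,row(*P,4,A+yw-90))
```

```text
t 3.5167 p [500.32 -74.14   3.08] b [-281.1    20.46] yaw -16.480475879717464 f [-0.31  0.32 -0.43] w 42.50255169661223 q [-21.86  34.37  98.1    0.    47.64  -5.39]
[530.01  27.79] 73.82866026274749 0.10778908335354699
-249 [507.02 -53.74] [ 2.15 -0.01  0.01 -0.02 -0.    0.03]
-200 [521.85  -6.55] [ 7.1   0.08  0.01 -0.02 -0.   -3.47]
-150 [537.34  41.6 ] [12.16  0.2   0.01 -0.02 -0.   -7.47]
-95 [547.92  95.61] [17.64 -0.32  0.01 -0.02 -0.   -7.47]
```

View pics/w1.png

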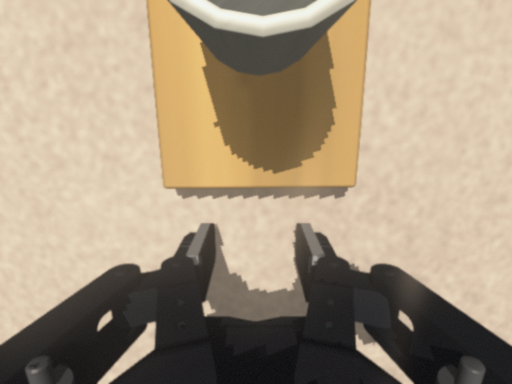

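Call:
jog_arm --pt "1.2 0 0 0 0 0" --pt "2.2 0 0 0 0 0" --pt "3.2 0 0 0 0 -0.8" --pt "4.2 0 0 0 0 -1.5" --pt "5.2 0 0 0 0 -2.2" --pt "6.2 0.1 0 0 0 -3" --pt "7.2 0.1 0 0 0 -3.7" --pt "7.2 0.1 0 0 0 -3.7"

```text
time_s: 4.28
position: [0.523, -0.004, 0.004]
tool_rot: [[0.219, 0.976, 0.0], [0.976, -0.219, 0.001], [0.001, 0.0, -1.0]]
ft_force: [-0.3, 0.0, -0.2]
grip_width: 0.0424
gripper_force: 0.0
```

Run:
```python
from fit import *; import go; from go import *
st(); 
im=env.get_image("top"); p,_=pts(im); v,f=foot(p,[544,77,np.radians(78)]); print(v[:2],np.degrees(v[2]),f, w2b(v[0]+1,v[1]+1))
for bx,by,yw in ((-200,9,-4),(-150,2,0),(-95,0,0)):
    h=rot(yw)@np.array([-11.,0]); P=b2w(bx+h[0],by+h[1]); print(bx,P,row(*P,4,A+yw-90))
```

```text
t 4.2833 p [522.99  -3.99   4.  ] b [-208.27    9.04] yaw -12.638032066635146 f [-0.33  0.03 -0.16] w 42.412374751057435 q [-13.44  35.33  95.34   0.05  49.31  -0.83]
[541.75  81.12] 77.29445043876504 0.4795760770645956 [-120.13    2.99]
-200 [521.85  -6.55] [-0.21 -0.03 -0.02 -0.02 -0.03  0.32]
-150 [537.34  41.6 ] [ 4.83  0.42 -0.02 -0.02 -0.03 -3.68]
-95 [547.92  95.61] [10.33  0.27 -0.01 -0.02 -0.03 -3.68]
```

Call:
jog_arm --pt "1.2 0.1 0 0 0 -0.9" --pt "2.4 0.2 0 0 0 -1.8" --pt "3.6 0.3 0 0 0 -2.8" --pt "4.8 0.4 0 0 0 -3.7" --pt "6.0 0.4 0 0 0 -3.7" --pt "7.2 0.4 0 0 0 -3.7" --pt "8.2 0.3 0 0 0 -3.7" --pt "8.2 0.3 0 0 0 -3.7"

```text
time_s: 5.0
position: [0.5438, 0.0754, 0.0039]
tool_rot: [[0.156, 0.988, 0.0], [0.988, -0.156, 0.001], [0.001, 0.0, -1.0]]
ft_force: [-0.7, 1.0, 0.4]
grip_width: 0.0425
gripper_force: 0.0
```

Run:
```python
from fit import *; import go; from go import *
st(); 
im=env.get_image("top"); save(im,"t2"); p,_=pts(im); q=p[(abs(p[:,2]-.0875)<.006)&(abs(p[:,0]-.556)<.05)&(abs(p[:,1]-.17)<.06)]*1000
m=(q[:,:2].min(0)+q[:,:2].max(0))/2; print("cup",m,w2b(*m),len(q))
for bx,by,yw in ((-95,0,0),(-75,0,0)):
    h=rot(yw)@np.array([-11.,0]); P=b2w(bx+h[0],by+h[1]); print(bx,P,row(*P,4,A+yw-90))
```

```text
t 5.0 p [543.76  75.43   3.88] b [-126.57    0.95] yaw -8.994990283044785 f [-0.73  0.99  0.44] w 42.479249646472596 q [-4.48 37.04 91.04  0.04 51.91  4.49]
cup [556.24 173.3 ] [-27.96   3.93] 42
-95 [547.92  95.61] [ 2.15  0.09 -0.01  0.01 -0.02 -0.01]
-75 [551.05 115.36] [ 4.15  0.09 -0.01  0.01 -0.02 -0.01]
```

Call:
jog_arm --pt "0.6 0 0 0 0 0" --pt "1.2 0 0 0 0 0" --pt "1.8 0.1 0 0 0 0" --pt "2.4 0.1 0 0 0 0" --pt "2.9 0.1 0 0 0 0" --pt "3.3 0.1 0 0 0 0" --pt "3.6 0.1 0 0 0 0" --pt "3.6 0.1 0 0 0 0"

```text
time_s: 5.72
position: [0.5504, 0.1093, 0.0039]
tool_rot: [[0.158, 0.987, 0.0], [0.987, -0.158, 0.0], [0.0, 0.0, -1.0]]
ft_force: [0.7, -0.1, -0.0]
grip_width: 0.043
gripper_force: 0.0
```

Call:
jog_arm --pt "0.1 0 0 0 0 0" --pt "0.2 0 0 0 0 0" --pt "0.3 0 0 0 0 0" --pt "0.4 0 0 0 0 0" --pt "0.4 0 0 0 0 0"

```text
time_s: 6.13
position: [0.551, 0.1126, 0.0039]
tool_rot: [[0.158, 0.987, 0.0], [0.987, -0.158, 0.0], [0.0, 0.0, -1.0]]
ft_force: [-0.3, -1.8, -0.0]
grip_width: 0.0425
gripper_force: 1.0
```

Run:
```python
from fit import *; import go; from go import *
st(); 
for n in ("top","scene"):
    im=env.get_image(n); save(im,n+"3"); p,_=pts(im); q=p[(abs(p[:,2]-.0875)<.006)&(abs(p[:,0]-.562)<.05)&(abs(p[:,1]-.195)<.06)]*1000
    m=(q[:,:2].min(0)+q[:,:2].max(0))/2; print("cup",m,w2b(*m),len(q))
```

```text
t 6.1333 p [550.98 112.64   3.87] b [-88.7   -0.36] yaw -9.097745441246325 f [-0.33 -1.8  -0.02] w 42.534068650288646 q [-0.51 37.95 88.76  0.   53.29  8.59]
cup [562.42 213.43] [12.65  4.11] 30
cup [567.87 194.81] [-4.89 -4.19] 78
```

Call:
jog_arm --pt "0.1 0 0 0 0 0" --pt "0.2 0 0 0 0 0" --pt "0.3 0 0 0 0 0" --pt "0.3 0 0 0 0 0"

```text
time_s: 6.57
position: [0.5515, 0.1151, 0.0039]
tool_rot: [[0.158, 0.987, 0.0], [0.987, -0.158, -0.001], [-0.001, 0.0, -1.0]]
ft_force: [-0.2, -6.7, -0.1]
grip_width: 0.0431
gripper_force: 3.0
```

Call:
jog_arm --pt "0.1 0 0 0 0 0" --pt "0.2 0 0 0 0 0" --pt "0.2 0 0 0 0 0"

```text
time_s: 6.82
position: [0.5517, 0.1152, 0.0039]
tool_rot: [[0.157, 0.988, -0.001], [0.988, -0.157, -0.004], [-0.004, -0.0, -1.0]]
ft_force: [-1.9, -17.6, 1.8]
grip_width: 0.0432
gripper_force: 8.8
```

Call:
jog_arm --pt "0.1 0 0 0 0 0" --pt "0.1 0 0 0 0 0" --pt "-1.5 0 0 0 0 0" --pt "-4 0 0 0 0 0" --pt "-7 0 -3 0 0 0" --pt "-11 0 -7 0 0 0" --pt "-15 0 -10 0 0 0" --pt "-16 0 -10 0 0 0"

```text
time_s: 7.48
position: [0.527, -0.0418, 0.1067]
tool_rot: [[0.158, 0.987, 0.004], [0.987, -0.158, -0.001], [0.0, 0.004, -1.0]]
ft_force: [1.4, -0.7, 0.6]
grip_width: 0.0426
gripper_force: 0.0
```

Run:
```python
from fit import *; import go; from go import *
st()
ims=[]
for n in ("top","scene"):
    im=env.get_image(n); ims.append(im); p,rc=pts(im); 
    q=p[(abs(p[:,2]-.0875)<.006)&(abs(p[:,0]-.562)<.05)&(abs(p[:,1]-.195)<.06)]*1000
    m=(q[:,:2].min(0)+q[:,:2].max(0))/2; print(n,"cup",m,w2b(*m),len(q))
    L=np.array([w2b(*a) for a in p[(abs(p[:,0]-.55)<.08)&(abs(p[:,1]-.14)<.1)][:,:2]*1000]); z=p[(abs(p[:,0]-.55)<.08)&(abs(p[:,1]-.14)<.1)][:,2]*1000
    for y0 in (-36,-18,0,18,36):
        k=(abs(L[:,1]-y0)<9)&(L[:,0]<-30)&(L[:,0]>-100)&(z>12)&(z<22); l=(abs(L[:,1]-y0)<9)&(L[:,0]<-60)&(z<5)
        print(y0, "foot min x",L[k,0].min() if k.any() else None,"bench max x",L[l,0].max() if l.any() else None)
    for t in ("latch_knob",):
        for r in env.regions_of(n,t)[:1]: print(t,r["score"],np.median(pts(im,r["pixels"])[0],0)*1000)
f=ims[0]["frame"][120:280,150:320]; f=cv2.resize(f,None,fx=4,fy=4,interpolation=cv2.INTER_CUBIC)[:600]
cv2.imwrite("pics/t4.png",cv2.cvtColor(cv2.convertScaleAbs(f,alpha=1.8),cv2.COLOR_RGB2BGR))
```

```text
t 7.4833 p [527.02 -41.85 106.7 ] b [-245.03   -0.86] yaw -9.087933779257822 f [ 1.43 -0.67  0.57] w 42.63990415763824 q [-17.4   26.89  88.8    0.04  64.08  -8.33]
top cup [564.26 199.93] [-0.4   0.18] 79
-36 foot min x -75.23135208876113 bench max x -75.32252126791667
-18 foot min x -75.51100201981882 bench max x -75.69026296200204
0 foot min x -75.22165009131255 bench max x -75.59287437821853
18 foot min x -75.47217418649558 bench max x -75.78099394555448
36 foot min x -75.51971281454045 bench max x -74.62919699190935
latch_knob 0.64 [631.99 109.02  42.62]
scene cup [568.56 199.1 ] [-0.55 -4.2 ] 77
-36 foot min x -76.70020122795258 bench max x -74.33926787491143
-18 foot min x -76.03165082306694 bench max x -74.32425386570685
0 foot min x -77.01102966943388 bench max x -74.08192709725103
18 foot min x -76.07276490478816 bench max x -74.39819675068054
36 foot min x -75.9799552476659 bench max x -74.42106378747567
latch_knob 0.73 [638.37 101.23  42.05]
```

View pics/t4.png

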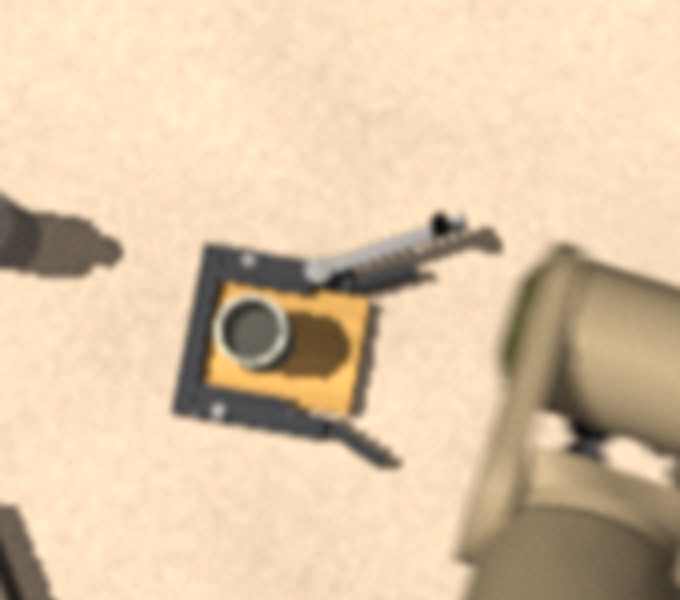

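Foot is flush and home (foot back edge x≈-75, cup at bracket ≈(0,0); in the crop, the foot front touches the stop at px (212,340), knob at (440,223)). Now the latch.

```bash
cat >> go.py <<'E'
H=b2w(-35,-58)
def fing(a,off,r=95):
    t=np.radians(a); return H+r*np.array([np.cos(t),np.sin(t)])+off*np.array([-np.sin(t),np.cos(t)])
def lrow(a,off,z,r=95): return row(*fing(a,off,r),z,a-180)
E
python3 -c "
from go import *
print(lrow(-69,40,107))"
```

```text
[  14.7    13.96   -0.28    0.06    0.02 -120.17]
```

Call:
jog_arm --pt "14.7 14 0 0 0 -120" --pt "14.7 14 0 0 0 -120" --pt "14.7 14 0 0 0 -120" --pt "14.7 14 0 0 0 -120" --pt "14.7 14 0 0 0 -120" --pt "14.7 14 0 0 0 -120" --pt "14.7 14 0 0 0 -120" --pt "14.7 14 0 0 0 -120" --hand 0

```text
time_s: 8.35
position: [0.6875, 0.0853, 0.1017]
tool_rot: [[-0.752, 0.66, -0.003], [0.66, 0.752, 0.001], [0.003, -0.001, -1.0]]
ft_force: [0.6, -0.8, -0.3]
grip_width: 0.0001
gripper_force: 0.0
```

```bash
python3 -c "
from go import *
st();print(lrow(-69,40,107))"
```

```text
t 8.35 p [687.49  85.25 101.72] b [ -94.39 -139.47] yaw 48.72121090368669 f [ 0.63 -0.8  -0.31] w 0.09041994704980838 q [ -2.71  42.04  59.27   0.03  78.87 -51.44]
[ -0.21  -0.21  -0.53   0.01  -0.18 -62.28]
```

Call:
jog_arm --pt "-0.2 -0.2 0 0 0 -62.3" --pt "-0.2 -0.2 0 0 0 -62.3" --pt "-0.2 -0.2 0 0 0 -62.3" --pt "-0.2 -0.2 0 0 0 -62.3" --pt "-0.2 -0.2 0 0 0 -62.3" --pt "-0.2 -0.2 0 0 0 -62.3" --pt "-0.2 -0.2 0 0 0 -62.3" --pt "-0.2 -0.2 0 0 0 -62.3"

```text
time_s: 9.02
position: [0.6874, 0.0818, 0.1023]
tool_rot: [[-0.961, -0.275, -0.003], [-0.275, 0.961, 0.001], [0.002, 0.001, -1.0]]
ft_force: [0.4, -0.2, 0.0]
grip_width: 0.0001
gripper_force: 0.0
```

```bash
python3 -c "
from go import *
st();print(lrow(-69,40,107));print(lrow(-69,40,52))"
```

```text
t 9.0167 p [687.44  81.79 102.25] b [ -97.82 -139.97] yaw 105.96085308284121 f [ 0.41 -0.17  0.03] w 0.13564419689387333 q [  -3.     41.96   59.35    0.03   78.84 -108.97]
[-0.04  0.04 -0.47  0.09 -0.12 -5.04]
[-0.05  0.04  5.03  0.09 -0.12 -5.04]
```

Call:
jog_arm --pt "0 0 0 0 0 -5" --pt "0 0 2.5 0 0 -5" --pt "0 0 5 0 0 -5" --pt "0 0 5 0 0 -5"

```text
time_s: 9.35
position: [0.6849, 0.0817, 0.0475]
tool_rot: [[-0.936, -0.352, -0.011], [-0.352, 0.936, 0.001], [0.01, 0.005, -1.0]]
ft_force: [-0.7, 0.8, -1.9]
grip_width: 0.0001
gripper_force: 0.0
```

```bash
python3 -c "
from go import *
st()
for a,o in ((-69,28),(-70,20),(-73,18),(-79,18),(-85,18),(-91,18),(-97,18),(-103,18)): print(lrow(a,o,52))"
```

```text
t 9.35 p [684.93  81.7   47.54] b [ -98.3 -137.5] yaw 110.59356002737958 f [-0.71  0.82 -1.93] w 0.13672519460203472 q [  -3.02   44.99   62.74    0.03   72.9  -113.62]
[ 0.92 -0.05 -0.44  0.28 -0.56 -0.41]
[ 1.89 -0.09 -0.43  0.28 -0.56  0.59]
[ 2.59 -0.16 -0.42  0.26 -0.57  3.59]
[ 3.6  -0.23 -0.41  0.23 -0.58  9.59]
[ 4.61 -0.2  -0.4   0.2  -0.6  15.59]
[ 5.61 -0.06 -0.39  0.17 -0.61 21.59]
[ 6.6   0.18 -0.38  0.14 -0.62 27.59]
[ 7.55  0.52 -0.37  0.11 -0.63 33.59]
```

Call:
jog_arm --pt "0.9 0 -0.3 0 0 -0.4" --pt "1.9 -0.1 -0.4 0 0 0.6" --pt "2.6 -0.2 -0.4 0 0 3.6" --pt "3.6 -0.2 -0.4 0 0 9.6" --pt "4.6 -0.2 -0.4 0 0 15.6" --pt "5.6 -0.1 -0.4 0 0 21.6" --pt "6.6 0.2 -0.4 0 0 27.6" --pt "7.5 0.5 -0.4 0 0 33.6"

```text
time_s: 10.02
position: [0.6159, 0.059, 0.0584]
tool_rot: [[-0.973, 0.231, 0.001], [0.231, 0.973, 0.0], [-0.0, 0.0, -1.0]]
ft_force: [1.5, -0.9, -0.1]
grip_width: 0.0003
gripper_force: 0.6
```

```bash
python3 -c "
from go import *
st()
for a in range(-103,-152,-6): print(a,lrow(a,18,52))"
```

```text
t 10.0167 p [615.87  59.01  58.38] b [-131.52  -72.84] yaw 76.65107735733838 f [ 1.54 -0.89 -0.07] w 0.27324127301742035 q [ -5.48  37.89  76.38   0.01  65.7  -82.13]
-103 [ 0.35  0.02  0.64  0.01  0.03 -0.35]
-109 [ 1.36 -0.12  0.64  0.01  0.03  5.65]
-115 [ 2.37 -0.16  0.64  0.01  0.03 11.65]
-121 [ 3.38 -0.09  0.64  0.01  0.03 17.65]
-127 [ 4.37  0.09  0.64  0.02  0.03 23.65]
-133 [ 5.35  0.36  0.64  0.02  0.02 29.65]
-139 [ 6.29  0.74  0.64  0.02  0.02 35.65]
-145 [ 7.18  1.22  0.63  0.02  0.02 41.65]
-151 [ 8.02  1.78  0.63  0.02  0.02 47.65]
```

Call:
jog_arm --pt "1.4 -0.1 0.4 0 0 5.6" --pt "2.4 -0.2 0.4 0 0 11.6" --pt "3.4 -0.1 0.4 0 0 17.6" --pt "4.4 0.1 0.4 0 0 23.6" --pt "5.3 0.4 0.4 0 0 29.6" --pt "6.3 0.7 0.4 0 0 35.6" --pt "7.2 1.2 0.4 0 0 41.6" --pt "8 1.8 0.4 0 0 47.6"

```text
time_s: 10.68
position: [0.5419, 0.0949, 0.0544]
tool_rot: [[-0.486, 0.874, -0.0], [0.874, 0.486, -0.0], [0.0, -0.0, -1.0]]
ft_force: [0.4, -0.6, 0.0]
grip_width: 0.0001
gripper_force: 0.6
```

```bash
python3 -c "
from go import *
st()
for a in range(-151,-190,-6): print(a,lrow(a,18,54))
print(lrow(-189,18,54))"
```

```text
t 10.6833 p [541.85  94.86  54.36] b [-107.68    5.87] yaw 29.05029069822217 f [ 0.42 -0.58  0.03] w 0.1415961779695854 q [ -2.4   32.77  88.43  -0.    58.8  -31.45]
-151 [-0.    0.01  0.04 -0.   -0.    0.05]
-157 [ 1.   -0.13  0.04 -0.   -0.    6.05]
-163 [ 2.01 -0.16  0.04 -0.   -0.   12.05]
-169 [ 3.02 -0.08  0.04 -0.   -0.   18.05]
-175 [ 4.01  0.1   0.04 -0.   -0.   24.05]
-181 [ 4.99  0.39  0.04 -0.   -0.   30.05]
-187 [ 5.92  0.77  0.04 -0.    0.   36.05]
[ 6.22  0.92  0.04 -0.    0.   38.05]
```

Call:
jog_arm --pt "1 -0.1 0 0 0 6" --pt "2 -0.2 0 0 0 12" --pt "3 -0.1 0 0 0 18" --pt "4 0.1 0 0 0 24" --pt "4.6 0.3 0 0 0 27.5" --pt "5.2 0.5 0 0 0 31.5" --pt "5.6 0.6 0 0 0 34" --pt "5.6 0.6 0 0 0 34"

```text
time_s: 11.35
position: [0.5198, 0.1472, 0.0543]
tool_rot: [[0.082, 0.997, -0.0], [0.997, -0.082, 0.0], [0.0, -0.0, -1.0]]
ft_force: [-0.0, -0.1, 0.0]
grip_width: -0.0002
gripper_force: 0.0
```

```bash
python3 -c "
from go import *
st()
for a in (-185,-187,-188,-189,-190,-191,-192): print(a,lrow(a,18,54))"
```

```text
t 11.35 p [519.85 147.17  54.29] b [-59.46  35.79] yaw -4.681347367123726 f [-0.03 -0.08  0.05] w -0.20220512283871583 q [ 3.24 32.03 90.06  0.02 57.9   7.9 ]
-185 [-0.01  0.03  0.03 -0.   -0.02  0.32]
-187 [ 0.32 -0.03  0.03 -0.   -0.02  2.32]
-188 [ 0.49 -0.05  0.03 -0.   -0.02  3.32]
-189 [ 0.65 -0.07  0.03 -0.   -0.02  4.32]
-190 [ 0.82 -0.09  0.03 -0.   -0.02  5.32]
-191 [ 0.99 -0.1   0.03 -0.   -0.02  6.32]
-192 [ 1.16 -0.12  0.03 -0.   -0.02  7.32]
```

Call:
jog_arm --pt "0.3 0 0 0 0 2" --pt "0.5 0 0 0 0 3.3" --pt "0.6 -0.1 0 0 0 4.3" --pt "0.6 -0.1 0 0 0 4.3"

```text
time_s: 11.68
position: [0.5195, 0.1521, 0.0541]
tool_rot: [[0.156, 0.988, 0.0], [0.988, -0.156, 0.0], [0.0, -0.0, -1.0]]
ft_force: [0.5, -0.6, 0.4]
grip_width: 0.0002
gripper_force: 0.0
```

Call:
jog_arm --pt "0.1 0 0 0 0 0" --pt "0.2 0 0 0 0 0" --pt "0.2 0 0 0 0 0"

```text
time_s: 11.93
position: [0.5198, 0.1535, 0.0539]
tool_rot: [[0.156, 0.988, -0.0], [0.988, -0.156, -0.0], [-0.0, -0.0, -1.0]]
ft_force: [-0.9, -1.0, 0.9]
grip_width: -0.0002
gripper_force: 0.7
```

Call:
jog_arm --pt "0.1 0 0 0 0 0" --pt "0.2 0 0 0 0 0" --pt "0.2 0 0 0 0 0"

```text
time_s: 12.18
position: [0.5198, 0.1539, 0.0539]
tool_rot: [[0.156, 0.988, -0.002], [0.988, -0.156, -0.003], [-0.004, -0.001, -1.0]]
ft_force: [-3.0, -12.1, 2.8]
grip_width: -0.0001
gripper_force: 6.3
```

Call:
jog_arm --pt "-2 0 0 0 0 0" --pt "-5 0 -1 0 0 0" --pt "-8 0 -5 0 0 0" --pt "-9 0 -9 0 0 0" --pt "-10 0 -13 0 0 0" --pt "-12 0 -15 0 0 0" --pt "-14 0 -15 0 0 0" --pt "-14 0 -15 0 0 0"

```text
time_s: 12.85
position: [0.4987, 0.0149, 0.2056]
tool_rot: [[0.159, 0.987, 0.004], [0.987, -0.159, -0.001], [-0.001, 0.004, -1.0]]
ft_force: [0.2, -0.4, -1.1]
grip_width: 0.0002
gripper_force: 0.0
```

Run:
```python
from fit import *; import go; from go import *
st()
for n in ("top","scene"):
    im=env.get_image(n); p,rc=pts(im); 
    q=p[(abs(p[:,2]-.0875)<.006)&(abs(p[:,0]-.562)<.05)&(abs(p[:,1]-.195)<.04)]*1000
    m=(q[:,:2].min(0)+q[:,:2].max(0))/2; print(n,"cup",m,w2b(*m),len(q))
    k=p[(abs(p[:,0]-.52)<.03)&(abs(p[:,1]-.17)<.03)&(p[:,2]>.06)&(p[:,2]<.078)]*1000
    if len(k): m=(k[:,:2].min(0)+k[:,:2].max(0))/2; print("knob",m,w2b(*m),len(k))
    b=p[(abs(p[:,0]-.56)<.07)&(abs(p[:,1]-.165)<.03)&(p[:,2]>.037)&(p[:,2]<.046)]*1000
    l=cv2.fitLine(b[:,:2].astype(np.float32),cv2.DIST_HUBER,0,.01,.01).ravel(); print("bar",len(b),np.degrees(np.arctan2(l[1],l[0])))
    h=p[(abs(p[:,0]-.567)<.03)&(abs(p[:,1]+.287)<.03)&(p[:,2]>.154)]*1000; print("head",h.min(0),h.max(0),(h.min(0)+h.max(0))/2)
print(row(567.5,-286.5,204,-78))
```

```text
t 12.85 p [498.73  14.92 205.59] b [-193.38   35.96] yaw -9.124872526088316 f [ 0.2  -0.36 -1.06] w 0.15394300412192768 q [-11.89  17.85  84.96  -0.03  76.95  -2.76]
top cup [564.2  199.69] [-0.65  0.21] 82
knob [532.82 182.17] [-22.86  28.45] 27
bar 162 -8.561558
head [ 558.62 -294.94  154.5 ] [ 572.62 -277.75  162.69] [ 565.62 -286.35  158.6 ]
scene cup [568.82 199.5 ] [-0.12 -4.4 ] 76
knob [533.07 181.  ] [-23.98  28.03] 28
bar 134 -7.62922
head [ 561.29 -295.69  156.5 ] [ 576.92 -278.57  162.33] [ 569.1  -287.13  159.42]
[-28.9   11.64  -0.05  -0.03  -0.02  68.93]
```

Call:
jog_arm --pt "-28.9 11.6 0 0 0 69" --pt "-28.9 11.6 0 0 0 69" --pt "-28.9 11.6 0 0 0 69" --pt "-28.9 11.6 0 0 0 69" --pt "-28.9 11.6 0 0 0 69" --pt "-28.9 11.6 0 0 0 69" --pt "-28.9 11.6 0 0 0 69" --pt "-28.9 11.6 0 0 0 69" --hand 0.7

```text
time_s: 13.62
position: [0.5683, -0.2896, 0.202]
tool_rot: [[0.919, 0.395, -0.001], [0.395, -0.919, 0.001], [-0.001, -0.001, -1.0]]
ft_force: [1.0, -0.6, -0.3]
grip_width: 0.0598
gripper_force: 0.0
```

```bash
python3 -c "
from go import *
st();print(row(567.5,-286.5,204,-78))"
```

```text
t 13.6167 p [ 568.28 -289.59  201.99] b [-483.27  -80.37] yaw -66.75098755298396 f [ 0.95 -0.62 -0.3 ] w 59.8481673724528 q [-37.61  31.95  61.91  -0.02  86.23  29.14]
[ 0.05 -0.31 -0.2  -0.06  0.06 11.25]
```

Call:
jog_arm --pt "0 -0.3 0 0 0 6" --pt "0 -0.3 0 0 0 11" --pt "0 -0.3 0 0 0 11" --pt "0 -0.3 0 0 0 11"

```text
time_s: 13.95
position: [0.5668, -0.2826, 0.203]
tool_rot: [[0.975, 0.224, -0.001], [0.224, -0.975, 0.001], [-0.001, -0.001, -1.0]]
ft_force: [0.2, 0.6, 0.8]
grip_width: 0.0598
gripper_force: 0.0
```

Run:
```python
from go import *
st();print(row(567.5,-286.5,101,-78))
im=env.get_image("wrist"); save(im,"w5")
for r in env.regions_of("wrist","chisel")[:2]:
    p,_=pts(im,r["pixels"]); h=p[p[:,2]>.15]*1000; s=p[(p[:,2]>.06)&(p[:,2]<.14)]*1000
    print(r["score"],len(h),(h.min(0)+h.max(0))/2 if len(h) else 0,len(s), s.mean(0) if len(s) else 0)
```

```text
t 13.95 p [ 566.82 -282.57  202.98] b [-476.56  -77.83] yaw -77.08185193384212 f [0.24 0.57 0.78] w 59.77253234929764 q [-37.2   31.45  62.66   0.02  85.99  39.89]
[-0.01  0.41 10.2  -0.08  0.04  0.92]
0.8 522 [ 566.45 -287.34  158.28] 344 [ 571.52 -285.87  107.13]
```

View pics/w5.png

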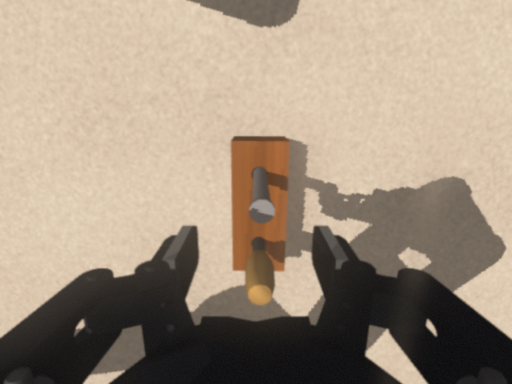

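Call:
jog_arm --pt "0 0.4 0 0 0 1" --pt "0 0.4 2 0 0 1" --pt "0 0.4 4 0 0 1" --pt "0 0.4 6 0 0 1" --pt "0 0.4 8 0 0 1" --pt "0 0.4 9.5 0 0 1" --pt "0 0.4 10 0 0 1" --pt "0 0.4 10 0 0 1"

```text
time_s: 14.72
position: [0.567, -0.2872, 0.1028]
tool_rot: [[0.979, 0.203, -0.002], [0.203, -0.979, 0.001], [-0.002, -0.002, -1.0]]
ft_force: [-0.3, -0.0, -0.2]
grip_width: 0.0599
gripper_force: 0.0
```

Call:
jog_arm --pt "0 0 0 0 0 0" --pt "0 0 0 0 0 0" --pt "0 0 0 0 0 0" --pt "0 0 0 0 0 0" --pt "0 0 0 0 0 0" --pt "0 0 0 0 0 0" --hand 0 --newtons 40

```text
time_s: 15.22
position: [0.5676, -0.2875, 0.1049]
tool_rot: [[0.979, 0.203, 0.001], [0.203, -0.979, -0.001], [0.001, 0.001, -1.0]]
ft_force: [0.3, 1.0, 6.0]
grip_width: 0.013
gripper_force: 39.0
```

Call:
jog_arm --pt "0 0 -1 0 0 0" --pt "0 0 -2.5 0 0 0" --pt "0 0 -4.5 0 0 0" --pt "0 0 -7 0 0 0" --pt "0 0 -10 0 0 0" --pt "0 0 -12 0 0 0" --pt "0 0 -12.5 0 0 0" --pt "0 0 -12.5 0 0 0"

```text
time_s: 15.88
position: [0.5675, -0.2876, 0.2301]
tool_rot: [[0.979, 0.203, 0.002], [0.203, -0.979, -0.002], [0.002, 0.002, -1.0]]
ft_force: [0.0, -0.1, -2.6]
grip_width: 0.0134
gripper_force: 39.1
```

Run:
```python
from go import *
st();print(row(*b2w(0,0),230,-40))
im=env.get_image("wrist"); save(im,"w6")
for n in ("top","scene","wrist"):
    im=env.get_image(n); 
    for r in env.regions_of(n,"chisel")[:1]:
        p,_=pts(im,r["pixels"]); p=p*1000; print(n,r["score"],len(p),np.percentile(p,[2,50,98],axis=0).ravel())
    for r in env.regions_of(n,"rasp")[:1]:
        p,_=pts(im,r["pixels"]); p=p*1000; print(n,"rasp",r["score"],len(p),np.percentile(p,[2,50,98],axis=0).ravel())
```

```text
t 15.8833 p [ 567.52 -287.59  230.15] b [-481.41  -79.31] yaw -78.29539973725132 f [ 0.04 -0.11 -2.55] w 13.35886638079934 q [-37.51  30.7   59.51  -0.01  89.65  40.78]
[  9.6  -47.84  -0.06   0.14  -0.05 -38.3 ]
scene rasp 0.46 411 [627.13 374.81   6.8  653.74 388.    74.34 670.44 411.83 130.18]
wrist 0.72 3970 [ 561.22 -295.28  156.66  571.23 -286.82  268.69  574.54 -280.42  283.9 ]
```

View pics/w6.png

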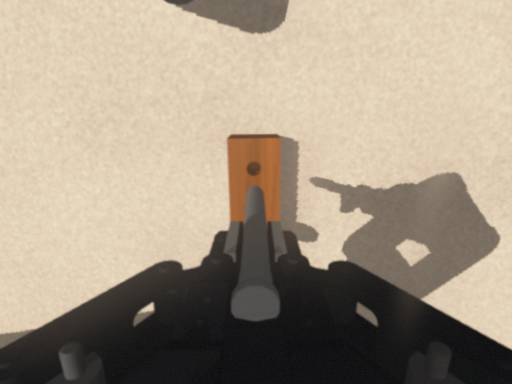

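Call:
jog_arm --pt "9.6 -47.8 0 0 0 -38" --pt "9.6 -47.8 0 0 0 -38" --pt "9.6 -47.8 0 0 0 -38" --pt "9.6 -47.8 0 0 0 -38" --pt "9.6 -47.8 0 0 0 -38" --pt "9.6 -47.8 0 0 0 -38" --pt "9.6 -47.8 0 0 0 -38" --pt "9.6 -47.8 0 0 0 -38"

```text
time_s: 17.05
position: [0.5649, 0.0479, 0.229]
tool_rot: [[0.647, 0.763, 0.0], [0.763, -0.647, -0.0], [0.0, 0.0, -1.0]]
ft_force: [2.1, -0.4, -1.7]
grip_width: 0.0131
gripper_force: 39.4
```

Run:
```python
from go import *
st();print(row(565,200,228,-40))
```

```text
t 17.05 p [564.91  47.91 229.04] b [-150.45  -24.25] yaw -40.29260965916438 f [ 2.14 -0.35 -1.72] w 13.099622366114342 q [-7.11 23.6  71.83  0.   84.55 33.18]
[11.61 -9.83  0.1   0.02 -0.01 -0.29]
```

Call:
jog_arm --pt "11.6 -9.8 0 0 0 0" --pt "11.6 -9.8 0 0 0 0" --pt "11.6 -9.8 0 0 0 0" --pt "11.6 -9.8 0 0 0 0" --pt "11.6 -9.8 0 0 0 0" --pt "11.6 -9.8 0 0 0 0" --pt "11.6 -9.8 0 0 0 0"

```text
time_s: 17.63
position: [0.5656, 0.1973, 0.2287]
tool_rot: [[0.647, 0.763, -0.0], [0.763, -0.647, -0.0], [-0.0, 0.0, -1.0]]
ft_force: [0.1, -0.6, -1.8]
grip_width: 0.0131
gripper_force: 39.5
```

Run:
```python
from go import *
st();print(row(565,200,228,-40))
for n in ("wrist","scene","top"):
    im=env.get_image(n); 
    if n!="top": save(im,n+"7")
    p,rc=pts(im); p=p*1000
    # points near tool axis
    o=np.array(env.observe()["position"])*1000
    k=(np.hypot(p[:,0]-o[0],p[:,1]-o[1])<25)
    for z0,z1 in ((90,130),(134,150),(150,175),(175,200),(275,290)):
        s=p[k&(p[:,2]>z0)&(p[:,2]<z1)]
        if len(s)>5: print(n,z0,len(s),s[:,:2].min(0)-o[:2],s[:,:2].max(0)-o[:2])
    q=p[(abs(p[:,2]-87.5)<4)&(np.hypot(p[:,0]-565,p[:,1]-200)<35)]
    if len(q)>20:
        A_=np.c_[2*q[:,:2],np.ones(len(q))]; c=np.linalg.lstsq(A_,(q[:,:2]**2).sum(1),rcond=None)[0]; print(n,"rim circle",c[:2],np.sqrt(c[2]+c[:2]@c[:2]),len(q))
a=cv2.imread("pics/wrist7.png"); b=cv2.imread("pics/scene7.png")[110:302,200:456]; cv2.imwrite("pics/c7.png",cv2.resize(np.hstack([a,cv2.resize(b,(512,384))]),(800,300)))
```

```text
t 17.6333 p [565.61 197.29 228.73] b [-2.8  -1.56] yaw -40.301994520359585 f [ 0.06 -0.59 -1.85] w 13.08469360133212 q [ 7.93 26.91 66.35 -0.02 86.75 48.23]
[ 0.17 -0.22  0.07  0.01  0.03 -0.3 ]
wrist 134 23 [-5.22 -2.37] [5.24 6.6 ]
wrist 150 163 [-5.33 -3.55] [5.56 6.56]
wrist 175 229 [-5.23 -3.63] [5.68 6.68]
wrist 275 3292 [-14.35 -13.23] [22.84 22.08]
wrist rim circle [566.08 200.01] 23.669639311964268 547
scene 134 8 [-0.48 -6.51] [ 7.75 -0.53]
scene 150 23 [-1.3  -8.09] [7.92 2.43]
scene 175 28 [-3.8  -8.21] [7.99 6.59]
scene rim circle [568.54 198.2 ] 23.85294574206372 56
```

View pics/c7.png

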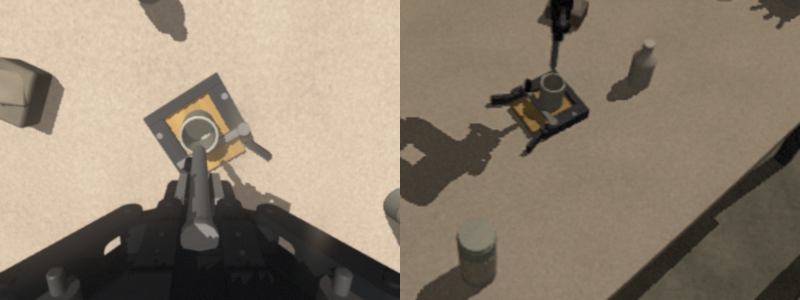

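Call:
jog_arm --pt "0.1 -0.2 0 0 0 0" --pt "0.1 -0.2 2 0 0 0" --pt "0.1 -0.2 4 0 0 0" --pt "0.1 -0.2 6 0 0 0" --pt "0.1 -0.2 8 0 0 0" --pt "0.1 -0.2 9.5 0 0 0" --pt "0.1 -0.2 10.3 0 0 0" --pt "0.1 -0.2 10.3 0 0 0"

```text
time_s: 18.45
position: [0.5641, 0.1993, 0.1243]
tool_rot: [[0.647, 0.762, -0.003], [0.762, -0.647, -0.0], [-0.002, -0.002, -1.0]]
ft_force: [0.5, -0.1, -1.7]
grip_width: 0.0127
gripper_force: 39.4
```

Call:
jog_arm --pt "0 0 0.1 0 0 0" --pt "0 0 0.2 0 0 0" --pt "0 0 0.3 0 0 0" --pt "0 0 0.3 0 0 0"

```text
time_s: 18.78
position: [0.5649, 0.1999, 0.1235]
tool_rot: [[0.647, 0.763, 0.001], [0.763, -0.647, 0.0], [0.001, 0.001, -1.0]]
ft_force: [0.6, 0.4, -0.8]
grip_width: 0.013
gripper_force: 39.4
```

Call:
jog_arm --pt "0 0 0.1 0 0 0" --pt "0 0 0.2 0 0 0" --pt "0 0 0.3 0 0 0" --pt "0 0 0.3 0 0 0"

```text
time_s: 19.12
position: [0.5646, 0.1998, 0.1197]
tool_rot: [[0.647, 0.763, -0.0], [0.763, -0.647, -0.0], [-0.0, -0.0, -1.0]]
ft_force: [-0.0, -0.7, -1.2]
grip_width: 0.0131
gripper_force: 39.4
```

Call:
jog_arm --pt "0 0 0.1 0 0 0" --pt "0 0 0.2 0 0 0" --pt "0 0 0.2 0 0 0"

```text
time_s: 19.37
position: [0.5646, 0.1998, 0.1176]
tool_rot: [[0.647, 0.763, -0.0], [0.763, -0.647, -0.0], [-0.0, -0.0, -1.0]]
ft_force: [-0.4, 1.1, -1.5]
grip_width: 0.013
gripper_force: 39.4
```

Call:
jog_arm --pt "0 0 0.1 0 0 0" --pt "0 0 0.2 0 0 0" --pt "0 0 0.2 0 0 0"

```text
time_s: 19.62
position: [0.5651, 0.1999, 0.1168]
tool_rot: [[0.647, 0.763, 0.002], [0.763, -0.647, 0.0], [0.001, 0.001, -1.0]]
ft_force: [-1.6, 0.5, 5.2]
grip_width: 0.0126
gripper_force: 40.2
```

Call:
jog_arm --pt "0 0 0 0 0 0" --pt "0 0 0 0 0 0" --pt "0 0 0 0 0 0" --pt "0 0 0 0 0 0" --pt "0 0 0 0 0 0" --pt "0 0 0 0 0 0" --pt "0 0 0 0 0 0" --pt "0 0 0 0 0 0" --hand 1

```text
time_s: 20.28
position: [0.5647, 0.1998, 0.1159]
tool_rot: [[0.647, 0.763, -0.0], [0.763, -0.647, -0.0], [-0.0, 0.0, -1.0]]
ft_force: [-0.6, 0.4, 0.1]
grip_width: 0.0852
gripper_force: 0.0
```

Run:
```python
from go import *
st()
im=env.get_image("wrist"); save(im,"w8")
```

```text
t 20.2833 p [564.73 199.82 115.86] b [-0.44 -0.3 ] yaw -40.29799596506034 f [-0.57  0.4   0.06] w 85.21999561445521 q [ 8.17 32.44 76.25 -0.   71.31 48.47]
```

View pics/w8.png

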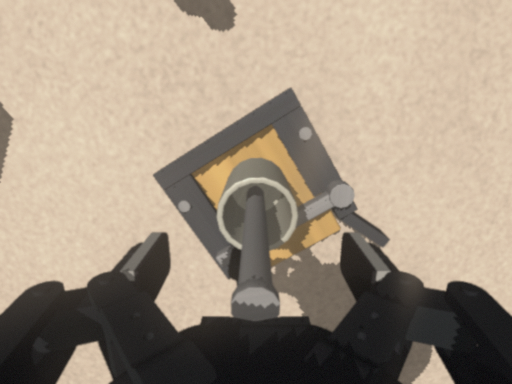

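Chisel is in the cup (shaft at (255,200), head (256,300)), clear of both open fingers; the bar runs from the pivot (341,195) behind the cup. Lift away and check.

Call:
jog_arm --pt "0 0 -1 0 0 0" --pt "0 0 -3 0 0 0" --pt "0 0 -5 0 0 0" --pt "0 0 -8 0 0 0" --pt "0 0 -11 0 0 0" --pt "0 0 -14 0 0 0" --pt "0 0 -14 0 0 0"

```text
time_s: 20.92
position: [0.5663, 0.2002, 0.2631]
tool_rot: [[0.647, 0.763, 0.011], [0.763, -0.647, 0.002], [0.009, 0.008, -1.0]]
ft_force: [-0.2, 0.2, 1.0]
grip_width: 0.0855
gripper_force: 0.0
```

Call:
jog_arm --pt "-4 0 0 0 0 0" --pt "-8 0 0 0 0 0" --pt "-12 0 0 0 0 0" --pt "-16 0 0 0 0 0" --pt "-20 0 0 0 0 0" --pt "-22 0 0 0 0 0" --pt "-22 0 0 0 0 0" --pt "-22 0 0 0 0 0"

```text
time_s: 21.58
position: [0.4222, 0.0315, 0.2566]
tool_rot: [[0.648, 0.761, 0.001], [0.761, -0.648, -0.0], [0.001, 0.001, -1.0]]
ft_force: [1.3, 0.3, 0.5]
grip_width: 0.0856
gripper_force: 0.0
```

Run:
```python
from fit import *; from go import *
st()
C=[]
for n in ("top","scene"):
    im=env.get_image(n); p,rc=pts(im); p=p*1000
    c=im["frame"][120:264,150:342] if n=="top" else im["frame"][120:264,190:382]; C.append(cv2.resize(c,(400,300),interpolation=cv2.INTER_CUBIC))
    q=p[(abs(p[:,2]-87.5)<5)&(abs(p[:,0]-565)<35)&(abs(p[:,1]-200)<35)]; m=(q[:,:2].min(0)+q[:,:2].max(0))/2; print(n,"cup",w2b(*m))
    b=p[(abs(p[:,0]-560)<70)&(abs(p[:,1]-165)<30)&(p[:,2]>37)&(p[:,2]<46)]
    l=cv2.fitLine(b[:,:2].astype(np.float32),cv2.DIST_HUBER,0,.01,.01).ravel(); print("bar",len(b),np.degrees(np.arctan2(l[1],l[0])))
    h=p[(abs(p[:,0]-565)<60)&(abs(p[:,1]-200)<60)&(p[:,2]>100)]; print("chisel top",h.max(0)[2] if len(h) else None, h.mean(0) if len(h) else 0)
    L=np.array([w2b(*a) for a in p[:,:2]]); k=(abs(L[:,1])<36)&(L[:,0]<-55)&(L[:,0]>-100)&(p[:,2]>12)&(p[:,2]<22); print("foot back",L[k,0].min())
cv2.imwrite("pics/end.png",cv2.cvtColor(cv2.convertScaleAbs(np.hstack(C),alpha=1.7),cv2.COLOR_RGB2BGR))
```

```text
t 21.5833 p [422.23  31.54 256.58] b [-188.94  114.12] yaw -40.411332860998584 f [1.26 0.31 0.52] w 85.64567196750374 q [-11.85   7.72  89.83   0.01  82.36  28.56]
top cup [-0.81  0.08]
bar 162 -8.923038
chisel top 176.5852379331382 [561.13 198.16 158.51]
foot back -75.58073556665377
scene cup [-1.22 -4.47]
bar 135 -8.331291
chisel top 176.02236014978666 [567.83 196.26 144.9 ]
foot back -76.75705626895427
```

View pics/end.png

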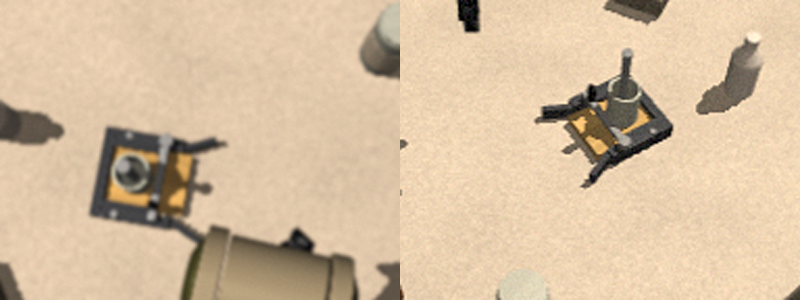

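The final picture shows the cup home, with its rim at (131,172) on the left. The bar is closed behind it at (160,170), and the chisel is upright in the cup at (627,60) on the right. Everything is in place, so I'm handing in.

```bash
python3 -c "
from rig import env
print(env.close_job())"
```

```text
the job is handed in; nothing more can be done
None
```

The job is handed in: the cup is home against the end stop, the latch was then closed behind it, and the chisel stands tip down on the cup's floor. I never touched the rasp, can, bottle or offcut, and the clock stood at about 22 s of the 72 s allowed.

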